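Take the length of a two-piece parcel with a hooked tape measure and lock it

ROBOT

A 6-joint arm with a two-finger parallel gripper is mounted at the origin on the work surface; the furniture and walls round the work are solid. World frame = base frame: x ahead of the robot, y to its left, z up, the work surface at z = 0. Lengths are in m, angles in rad, forces in N, time in s.
With the tool pointing down it reaches from about 0.15 to 0.775 m from the base axis. Payload 6.1 kg.
Tool frame: the origin (TCP) lies midway between the tips of the shut fingers; the grasp point (between the pads) lies 19 mm behind it; z points along the fingers, y is the line along which they close (so a half turn about z gives the same grasp; the last joint's range is limited). The gripper opens to 85 mm and grips with 20 to 120 N. Pads are 22 mm wide; open, the fingers measure 114 mm over their backs; the gripper's body (76 mm by 85 mm) begins 54 mm behind the grasp point. The pads swing forward as they close: fully open they stand 13 mm farther back than shut.
Start: joints at [1.344, 0.126, -0.04, 1.405, 0, 1.571], TCP at [0.118, 0.512, 0.231] pointing down, gripper open.
Joint ranges: [-2.72, 2.72], [-0.95, 1.95], [-1.27, 1.35], [-1.78, 2.02], [-1.46, 1.47], [-3.14, 3.14]. Speed limits (rad/s): [2.39, 2.39, 3.01, 3.14, 3.14, 3.14].

INTERFACE

Orientations are given as a unit quaternion [w, x, y, z].
In Python, from bench import arm, vision, nets gives the robot as it stands.
- The arm moves only by the tool jog_arm, never from a script. Its argument "rows" is a list of rows, each a list of 3 entries, a list of its own where there are three numbers: the turn, a rotation vector about the tool's x, y, z in rad, then the shift along the tool's x, y, z in mm, then the gripper command: -1 is shut, 1 is fully open, values between are in proportion. A call has exactly 5 rows; each row shifts and turns the commanded pose from where the row before left it, along the tool's axes as they then stand; what a row does not reach is not made up. A row lasts 1/10 s, in which the tool goes at most 50 mm and 8.59 degrees, less where a joint would pass 70% of its speed; a pose out of reach is approached as far as the arm can. A call is refused whole if a number of a shift passes 50 or a number of a turn 0.15, either way. A call with a gripper value outside its range is refused whole. The fingers move at their own pace and stop on an object; "squeeze" is the grip in N (left out, the last holds). Time passes only in rows, so rows that do not move let the fingers close, or fill a call up. It gives the time, the measured TCP pose, the force, the opening and the grip force at its end, in the units of the state.
- arm.observe(): the state, without advancing time (a new reading comes with each control period).
- vision.capture(name): name is "side" or "top"; returns the picture (480x640x3 uint8, blue, green, red); there is no depth.
- vision.camera_params(name): a dict with "camera_matrix" (3x3 intrinsics, pixels), "rvec" (rotation vector, rad) and "tvec" (3), from world to camera coordinates, as OpenCV has them. Camera axes: x right, y down, z forward; pixel columns grow to the right and rows downward; lengths in m; the calibration is good to about 2 mm. A picture is of the moment at which its call begins. camera_params takes no time and is no camera call.
- arm.hand_in(): hands the job in; it is judged then, once.
Trained networks look in the newest picture that a camera, given by its name, has taken for a name from the list of things; names that differ only in an ending like _2 or _b are one class to them, and where a whole thing is asked for, a point or a joint stands for the part that bears it (a point fixed in the world has none). Each returns a list of dicts, best first, with "p" (0 to 1); they miss things now and then, are a little off and sometimes report something else, mostly with a low value. They report only what shows in the picture. A call takes as long as a camera call. They do not tell look-alikes from the thing itself.
- nets.recognise(camera, query): "bbox" ([left, top, right, bottom] in pixels, round what is visible of it).
The state is a dict: "t": time; "joints": joint angles; "joint_velocities": joint speeds; "joint_torque": joint torques, N m; "position": TCP position; "orientation": TCP orientation; "force": force on the tool from outside, world axes, zero at the start; "ft_torque": the same for the moment, N m; "opening": finger opening in m; "finger_force": force on a finger pad.
Only numpy, scipy, OpenCV 4.12 (cv2) and the standard library are available. Lean on these libraries where they do the work, as an engineer would, in place of code of your own. Each camera call takes 0.05 s, during which the arm holds its last target. There are 200 camera calls.

TASK

Take the length of the two-piece parcel with the yellow tape measure: hook the end of the tape over the outer edge of the cardboard cap (the plain half, to your left), draw the case straight back along the top of the parcel and past its other end, then lower it and let its spring ease it gently up against that end, never letting the blade run in freely, so that it hangs there by itself with the blade taut along the top. Then push the red lock button fully down until it bears firmly, so that the length is kept, and leave the locked tape hooked on the parcel at both ends. The parcel's length is not known, so feel for its end; do not shift the parcel, do not dent it by ramming or pressing hard, and leave the other things on the bench where they are.

Things in the scene. Friction and masses are not known exactly. Their poses are not given: they have to be found in the camera images.
- parcel: The plain cardboard end cap of the parcel, tape strip on top: 130 long (x) x 164 wide (y) x 123.5 high; origin at the centre of its underside, on the bench; x points out of its closed end (face at x = +65 mm), roughly towards world +y. Carries the carton, jammed tight in it; 2.6 kg in all; slides on the bench under some 12 N
- cap_edge (a point): Middle of the upper outer edge of the cap's closed end, on which to hook: parcel x = +65, y = 0, z = 123.5 mm. The carton (150 wide, flat top 121 mm above the bench) sticks out of the cap's other, open side towards -x; its flat end face stands at an unknown parcel x between -160 and -210 mm, so the parcel is 225 to 275 mm long
- tape: Yellow and black tape measure, 0.29 kg, first standing on the edge of a white box. Case 72 long (x -36 to +36) x 36 wide (y) x 56 high, flat parallel sides to grip; origin at the centre of its underside; x points the way the blade comes out, z up. Front face flat, at x = +36 mm, z = 0 to 44 mm
- hook: The blade with the steel end hook: a plate 22 wide and 2.5 thick that hangs from the end of the blade. Its frame is that of the case (same axes) moved along x by the length drawn out. With the blade shut the plate lies against the front face of the case; it reaches down to 6 mm below the underside of the case and up to 17 mm above it
- hook_face (a point): Point on the hook plate's inner face (the face towards the case that bears on an edge), in mid-width, 4 mm above the level of the case's underside; axes as the case
- tape_mouth (a point): Point where the blade leaves the case: on the front face (x = +36 mm in the case's frame), mid-width, at the blade's underside (z = 14 mm)
- blade (a joint): Length of blade drawn out, m, 0 shut to 0.30: distance from the case's front face to the hook's inner face. Blade 20 wide, 1.6 thick, stiff, straight. A return spring pulls it in with 4.5 N when shut to 6.2 N at 275 mm; let go, the blade runs in, or the case runs up hard to what the hook holds on to
- lock_top (a point): Centre of the top of the red lock button (15 x 18 mm) on top of the case near the front, 18 mm in front of the case's origin; 8 mm proud of the case when open (64 mm above the case's underside), 3.5 mm proud when locked
- lock_slide (a joint): Lock button, m of travel, 0 open (blade runs freely), 0.0052 fully down and locked (4.5 mm down and 2.6 mm towards -x of the case: it slides 30 degrees backwards). Takes 2 to 3 N from above, 4 to 5 N at the end, then is rigid; stays where it is left. From 0.004 its rubber foot bears on the reel. The hanging case sinks and tips a few mm under the push
- label_stand: White label box, 152 x 107 x 30 mm, 0.9 kg, lying on the bench, on which the tape measure stands at first, hook over its edge; origin at the centre of its underside
- seal_bottle: Small white glue bottle with an orange label, 42 mm in diameter, 128 mm high, standing; bystander; origin at the centre of its underside
- marker: Black and white marker pen, 17 x 135 x 18 mm, lying; bystander; origin under its centre
- tape_roll: Small roll of white tape, 80 mm across, 20 mm high, lying flat; bystander; origin under its centre
There are look-alikes about, which are no part of the job. What is meant by the tape is not purple, and is the smaller of those in its own colour.

How it is judged:
On the way, in this order (a step that is already met when the one before it is completed fails the run):
1. the hook is caught on the end of the cap and at least 60 mm of blade are drawn out against the spring (contact force between hook and parcel above 1.5 N and value of joint blade above 0.06 m and x of hook_face in the frame of parcel between 0.058 and 0.072 m), for 0.2 s.
2. the case is beyond the parcel's other end and lowered below the level of its top, the hook still pulling on the cap, the lock open (contact force between hook and parcel above 1.5 N and value of joint blade above 0.215 m and z of tape in the frame of parcel below 0.116 m and value of joint lock_slide below 0.002 m), for 0.2 s.
At the end, for the whole second after the job is handed in: Tape hangs untouched at rest, hook face within 5 mm of the cap's end face and pressing on it (over 0.4 N), case at the carton's end with its underside less than 116 mm above the parcel's foot, blade in line with the parcel within 0.1 rad, lock button at least 4.5 mm along its travel, parcel flat (value of joint lock_slide above 0.0045 m and value of joint blade above 0.215 m and contact force between hook and parcel above 0.4 N and x of hook_face in the frame of parcel between 0.06 and 0.07 m and z of tape in the frame of parcel below 0.116 m and angle between the x axis of tape and the x axis of parcel, either way round below 0.1 rad and linear speed of tape below 0.01 m/s and angle between parcel's own z axis and vertical below 0.05 rad).
It fails at once if the parcel is shifted by more than 4 mm (distance of parcel from where it was at the start of the episode above 0.004 m).
It fails at once if the tape measure dents the parcel: more than 35 N between them, all contacts together (the hanging tape alone makes about 13 N) (contact force between tape and parcel above 35 N).
It fails at once if the blade is let run in: it snaps in faster than 0.15 m/s (velocity of joint blade below -0.15 m/s).
It fails at once if the gripper or fingers press on the parcel with more than 10 N (contact force between any of the arm, the fingers and parcel above 10 N).
It fails at once if another thing is pushed more than 15 mm (distance of any of label_stand, seal_bottle, marker, tape_roll from where it was at the start of the episode above 0.015 m).
It also fails if it takes over 59 s, if anything falls off the work surface, if the arm or the gripper's body presses on something with over 40 N, if the wrist force passes 120 N, or if a joint passes its speed limit or range.

## Working session

There is one attempt and no reset: what is moved stays moved. The work goes in short steps, Python scripts to look and compute and a tool call to move; the robot and the scene stay as the last step left them, time stands still between calls to the robot, and variables do not carry over. Pictures are saved under pics/ and viewed, at most 10 in all, crops included, and the job is handed in when it is done.

Besides the shell and the picture viewer there is one more tool, called after ">>>" in YAML: its name, and indented under it one key for each argument. jog_arm: Moves the arm, as the interface text tells. Its arguments: {"type":"object","properties":{"rows":{"type":"array"},"squeeze":{"type":"number"}},"required":["rows"]}

```bash
mkdir -p pics; cat > h.py <<'E'
import numpy as np, cv2, json
from bench import arm, vision, nets
def P(c):
    p=vision.camera_params(c); R=cv2.Rodrigues(np.array(p["rvec"],float))[0]
    return np.array(p["camera_matrix"],float),R,np.array(p["tvec"],float).ravel()
def proj(c,X):
    K,R,t=P(c); q=(R@np.atleast_2d(X).T).T+t; q=q@K.T; return q[:,:2]/q[:,2:]
def atz(c,uv,z):
    K,R,t=P(c); o=-R.T@t; d=R.T@np.linalg.solve(K,np.array([uv[0],uv[1],1.])); return o+d*(z-o[2])/d[2]
E
python3 - <<'E'
from h import *
np.set_printoptions(precision=3,suppress=True)
for c in("side","top"):
    im=vision.capture(c); cv2.imwrite(f"pics/{c}0.png",im)
    K,R,t=P(c); print(c,K[0,0],"pos",-R.T@t,"fwd",R[2])
    for q in("tape","parcel","label_stand","lock_top","hook"):
        print(q,[(round(d["p"],2),np.round(d["bbox"]).tolist()) for d in nets.recognise(c,q)[:4]])
s=arm.observe(); print(s["orientation"],s["t"])
E
```

```text
side 596.2284886090495 pos [-0.626 -0.759  0.753] fwd [ 0.762  0.458 -0.457]
tape [(0.74, [368.0, 259.0, 406.0, 287.0]), (0.72, [308.0, 305.0, 362.0, 353.0]), (0.49, [226.0, 222.0, 242.0, 240.0])]
parcel [(0.57, [242.0, 196.0, 355.0, 285.0])]
label_stand [(0.85, [362.0, 275.0, 422.0, 322.0])]
lock_top [(0.5, [377.0, 261.0, 380.0, 265.0]), (0.43, [307.0, 332.0, 316.0, 345.0])]
hook []
top 544.8271364153686 pos [ 0.173 -0.08   1.336] fwd [ 0.206 -0.002 -0.979]
tape [(0.95, [187.0, 181.0, 214.0, 211.0]), (0.69, [382.0, 211.0, 413.0, 235.0]), (0.61, [369.0, 291.0, 413.0, 332.0]), (0.16, [352.0, 156.0, 370.0, 181.0])]
parcel [(0.93, [229.0, 162.0, 338.0, 244.0])]
label_stand [(0.9, [379.0, 200.0, 437.0, 264.0]), (0.28, [384.0, 212.0, 413.0, 237.0])]
lock_top [(0.56, [382.0, 211.0, 415.0, 236.0]), (0.53, [372.0, 326.0, 387.0, 328.0]), (0.42, [393.0, 217.0, 395.0, 223.0])]
hook []
[-0.     0.113  0.994 -0.   ] 0.6
```

View pics/top0.png

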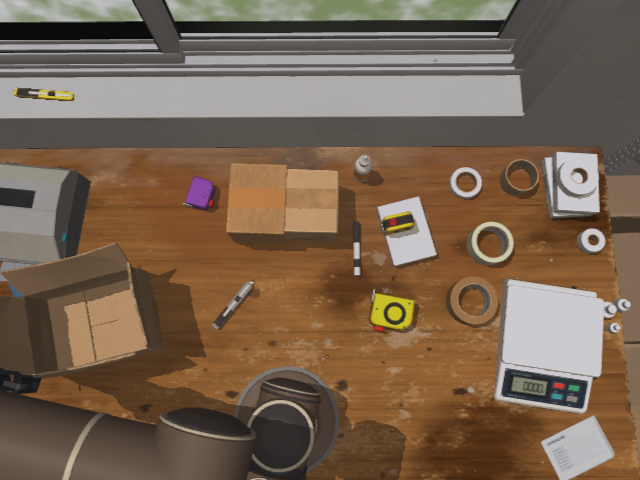

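View pics/side0.png

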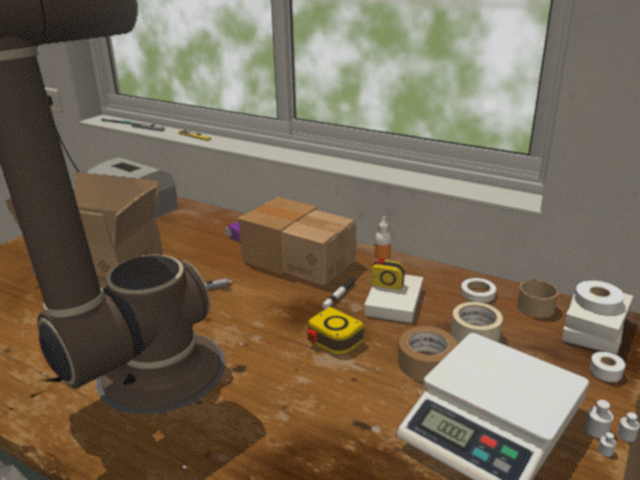

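Candidates for the tape, in top-image pixels: purple (200,194), large yellow lying flat (393,312), and small yellow and black standing on the white box (398,222). The last one fits: it isn't purple, it is the smaller of the yellow ones, and it stands on the box edge. I'll confirm it in one enlarged crop, together with the parcel corners.

```bash
python3 - <<'E'
from h import *
t=cv2.imread("pics/top0.png"); s=cv2.imread("pics/side0.png")
def cr(im,x,y,w,h,W,H): return cv2.resize(im[y:y+h,x:x+w],(W,H),interpolation=cv2.INTER_CUBIC)
a=cr(t,370,190,75,80,375,400); b=cr(t,220,155,125,100,500,400)  # x5, x4
c=cr(s,355,250,80,40,400,200); d=cr(s,235,190,125,100,250,200)
out=np.zeros((600,800,3),np.uint8); out[:400,:375]=a; out[:400,375:800]=b[:,:425]; out[400:,:400]=c; out[400:,400:650]=d
cv2.imwrite("pics/crop1.png",out)
np.set_printoptions(precision=4,suppress=True)
E
```

```text
(no output)
```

View pics/crop1.png

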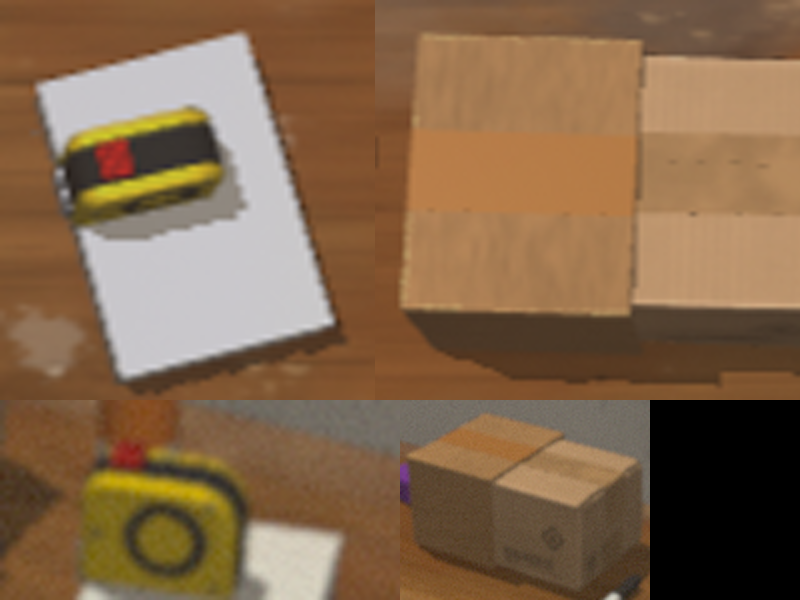

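```bash
python3 - <<'E'
from h import *
np.set_printoptions(precision=4,suppress=True)
A=lambda l,z:np.array([atz("top",p,z)[:2] for p in l])
cap=A([(231.25,163.75),(287,165),(283.75,234),(226.5,231.75)],.1235)
print("cap",cap, "sides",np.linalg.norm(np.diff(np.vstack([cap,cap[:1]]),axis=0),axis=1), "cen",cap.mean(0))
r=cv2.minAreaRect((cap*1000).astype(np.float32)); print(r)
d=(cap[0]+cap[3]-cap[1]-cap[2]); print("cap yaw",np.arctan2(d[1],d[0]))
e=cap[3]-cap[0]; print("yaw from width", np.arctan2(-e[0]*-1,e[1]*1), np.arctan2(e[1],e[0]))
print("edge mid",(cap[0]+cap[3])/2, "carton end",A([(338,172),(338,230)],.121))
st=A([(377.4,207),(419.4,196.4),(437,255),(394,266)],.03); print("box",st,np.linalg.norm(np.diff(st,axis=0),axis=1))
d=st[0]-st[1]; print(np.arctan2(d[1],d[0])); d=st[1]-st[2]; print(np.arctan2(d[1],d[0])+np.pi/2)
print("button",A([(392.8,222)],.094))
# black band ends on the top: front/back
print("band",A([(370+70/5,190+168/5),(370+215/5,190+143/5)],.080))
im=vision.capture("side")
for n in ["side","top"]:
  for q in ("seal_bottle","marker"): print(n,q,[(d["p"],d["bbox"]) for d in nets.recognise(n,q)[:2]])
E
```

```text
cap [[ 0.5854  0.1267]
 [ 0.5818 -0.0034]
 [ 0.4177  0.0027]
 [ 0.4235  0.1327]] sides [0.1301 0.1642 0.1302 0.162 ] cen [0.5021 0.0647]
((502.1534423828125, 64.6966323852539), (130.1890106201172, 164.18190002441406), 87.88452911376953)
cap yaw 1.5344319845601597
yaw from width -1.5332390139175196 3.104035340712416
edge mid [0.5045 0.1297] carton end [[ 0.565  -0.1222]
 [ 0.4269 -0.1206]]
box [[ 0.5036 -0.2217]
 [ 0.5302 -0.3266]
 [ 0.3829 -0.3631]
 [ 0.3565 -0.2579]] [0.1082 0.1517 0.1084]
1.8193305829494968
1.8138531278918535
button [[ 0.4511 -0.2498]]
band [[ 0.4504 -0.2308]
 [ 0.4622 -0.2997]]
side seal_bottle [(0.68, [373.0, 221.0, 391.3, 262.1]), (0.42, [370.0, 257.3, 405.5, 291.9])]
side marker [(0.62, [320.6, 279.0, 357.1, 305.2])]
top seal_bottle [(0.56, [352.7, 154.5, 370.2, 183.5])]
top marker [(0.92, [351.1, 223.7, 360.8, 278.1])]
```

The crop confirms it: small yellow/black tape with its red button at top px (393,222), and its front with the hook over the left edge of the white box. The cap corners give 130 x 163 mm and the box 108 x 152 mm, which match the given sizes. I'll write a small planning helper and go.

```bash
cat >> h.py <<'E'
def yaw(): 
    w,x,y,z=arm.observe()["orientation"]; return np.arctan2(2*(x*y+w*z),1-2*(y*y+z*z))
def plan(tgt,psi,n,cur=None):
    s=arm.observe(); p=np.array(s["position"] if cur is None else cur); a=yaw(); st=(np.array(tgt)-p)/n; da=((psi-a+np.pi)%(2*np.pi)-np.pi)/n
    print("at",np.round(p,4),"yaw",round(a,4),"t",s["t"],"F",np.round(s["force"],2))
    for i in range(n):
        c,sn=np.cos(a+i*da),np.sin(a+i*da)
        print(np.round(-da,3),np.round(1e3*np.array([st[0]*c+st[1]*sn,st[0]*sn-st[1]*c,-st[2]]),1).tolist())
E
python3 -c "
from h import *
plan([.455,-.267,.17],1.80,20)"
```

```text
at [0.1181 0.5116 0.2313] yaw 2.9148 t 0.85 F [0.11 0.51 0.76]
0.056 [-25.2, -34.1, 3.1]
0.056 [-27.0, -32.7, 3.1]
0.056 [-28.8, -31.1, 3.1]
0.056 [-30.5, -29.5, 3.1]
0.056 [-32.1, -27.7, 3.1]
0.056 [-33.6, -25.9, 3.1]
0.056 [-35.0, -24.0, 3.1]
0.056 [-36.3, -22.0, 3.1]
0.056 [-37.4, -19.9, 3.1]
0.056 [-38.5, -17.8, 3.1]
0.056 [-39.4, -15.7, 3.1]
0.056 [-40.2, -13.4, 3.1]
0.056 [-40.9, -11.2, 3.1]
0.056 [-41.5, -8.9, 3.1]
0.056 [-41.9, -6.6, 3.1]
0.056 [-42.2, -4.2, 3.1]
0.056 [-42.4, -1.9, 3.1]
0.056 [-42.4, 0.5, 3.1]
0.056 [-42.3, 2.9, 3.1]
0.056 [-42.1, 5.2, 3.1]
```

>>> jog_arm:
  rows:
    - [[0,0,0.056],[-25,-34,3],1]
    - [[0,0,0.056],[-27,-33,3],1]
    - [[0,0,0.056],[-29,-31,3],1]
    - [[0,0,0.056],[-30.5,-29.5,3],1]
    - [[0,0,0.056],[-32,-28,3],1]
  squeeze: 50

```text
t: 1.35
position: [0.2022, 0.3151, 0.2162]
orientation: [0.0, 0.251, 0.968, 0.0]
force: [0.2, -0.3, 0.1]
opening: 0.0856
finger_force: 0.0
```

>>> jog_arm:
  rows:
    - [[0,0,0.056],[-33.5,-26,3],1]
    - [[0,0,0.056],[-35,-24,3],1]
    - [[0,0,0.056],[-36,-22,3],1]
    - [[0,0,0.056],[-37.5,-20,3],1]
    - [[0,0,0.056],[-38.5,-18,3],1]

```text
t: 1.85
position: [0.2857, 0.1201, 0.2015]
orientation: [0.001, 0.384, 0.923, 0.0]
force: [0.7, 0.3, 0.0]
opening: 0.0855
finger_force: 0.0
```

>>> jog_arm:
  rows:
    - [[0,0,0.056],[-39.5,-15.5,3],1]
    - [[0,0,0.056],[-40,-13.5,3],1]
    - [[0,0,0.056],[-41,-11,3],1]
    - [[0,0,0.056],[-41.5,-9,3],1]
    - [[0,0,0.056],[-42,-6.5,3],1]

```text
t: 2.35
position: [0.3695, -0.0751, 0.1865]
orientation: [0.0, 0.51, 0.86, 0.0]
force: [1.2, 0.8, 0.2]
opening: 0.0854
finger_force: 0.0
```

>>> jog_arm:
  rows:
    - [[0,0,0.056],[-42,-4,3],1]
    - [[0,0,0.056],[-42.5,-2,3],1]
    - [[0,0,0.056],[-42.5,0.5,3],1]
    - [[0,0,0.056],[-42.5,3,3],1]
    - [[0,0,0.056],[-42,5,3],1]

```text
t: 2.85
position: [0.453, -0.2701, 0.1712]
orientation: [0.0, 0.625, 0.781, 0.0]
force: [0.9, 1.5, 0.4]
opening: 0.0852
finger_force: 0.0
```

```bash
python3 -c "
from h import *
cv2.imwrite('pics/a.png',vision.capture('top')); cv2.imwrite('pics/b.png',vision.capture('side'))
a=cv2.imread('pics/a.png');b=cv2.imread('pics/b.png')
o=np.hstack([cv2.resize(a[170:290,340:460],(400,400),interpolation=2),cv2.resize(b[210:330,320:440],(400,400),interpolation=2)]);cv2.imwrite('pics/c2.png',o)
plan([.455,-.267,.04],1.80,5)"
```

```text
at [ 0.4539 -0.2721  0.1698] yaw 1.79 t 2.95 F [-0.07  0.24 -0.6 ]
-0.002 [1.0, 0.4, 26.0]
-0.002 [1.0, 0.4, 26.0]
-0.002 [0.9, 0.4, 26.0]
-0.002 [0.9, 0.5, 26.0]
-0.002 [0.9, 0.5, 26.0]
```

View pics/c2.png

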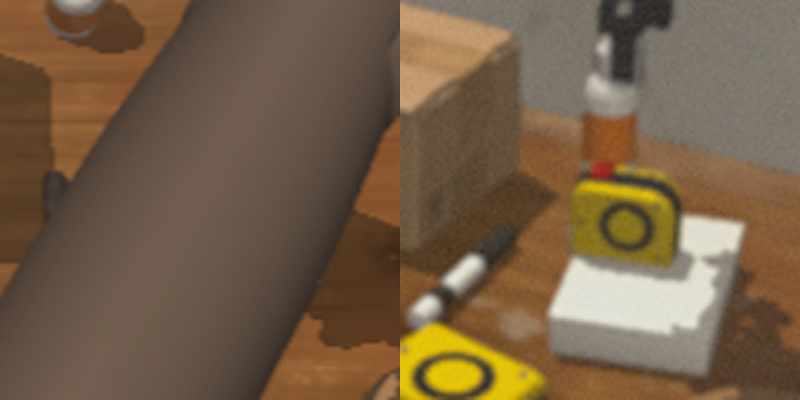

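The arm hides the tape from the top camera. The side crop shows the tape standing on the box at (625,215) with the fingers above it. Descending.

>>> jog_arm:
  rows:
    - [[0,0,0],[1,0.5,26],1]
    - [[0,0,0],[1,0.5,26],1]
    - [[0,0,0],[1,0.5,26],1]
    - [[0,0,0],[1,0.5,26],1]
    - [[0,0,0],[1,0.5,26],1]

```text
t: 3.45
position: [0.4537, -0.2622, 0.0405]
orientation: [0.0, 0.623, 0.782, 0.0]
force: [0.8, -0.1, -0.3]
opening: 0.0853
finger_force: 0.0
```

>>> jog_arm:
  rows:
    - [[0,0,0],[0,0,0],1]
    - [[0,0,0],[0,0,0],0.2]
    - [[0,0,0],[0,0,0],0]
    - [[0,0,0],[0,0,0],-0.1]
    - [[0,0,0],[0,0,0],-0.15]

```text
t: 3.95
position: [0.4552, -0.2632, 0.0428]
orientation: [0.002, 0.624, 0.782, 0.001]
force: [2.5, 1.6, 1.4]
opening: 0.0366
finger_force: 1.0
```

>>> jog_arm:
  rows:
    - [[0,0,0],[0,0,0],-0.3]
    - [[0,0,0],[0,0,0],-0.6]
    - [[0,0,0],[0,0,0],-1]
    - [[0,0,0],[0,0,0],-1]
    - [[0,0,0],[0,0,0],-1]
  squeeze: 60

```text
t: 4.45
position: [0.4553, -0.2632, 0.0429]
orientation: [0.002, 0.624, 0.782, 0.001]
force: [1.3, 1.7, 6.6]
opening: 0.035
finger_force: 60.2
```

```bash
python3 -c "
from h import *
for i in range(3):
  vision.capture('side'); s=arm.observe(); print(s['position'],s['orientation'],s['force'],yaw(),s['opening'],s['finger_force'])"
```

```text
[ 0.45524539 -0.26320667  0.04288613] [1.56775363e-03 6.23575614e-01 7.81761228e-01 6.15097190e-04] [0.75787831 1.07039896 6.52987305] 1.7949715582758543 0.03556825288410245 60.15757352113724
[ 0.45527568 -0.26318754  0.04292903] [1.60029812e-03 6.23588813e-01 7.81750599e-01 6.57187251e-04] [1.90948636 1.59514742 6.28069585] 1.7949375774404568 0.03533400618888493 60.157956182956696
[ 0.45526964 -0.26321229  0.04294992] [1.61532188e-03 6.23572127e-01 7.81763909e-01 6.19829794e-04] [1.99450989 1.66880365 6.60414475] 1.7949801957273284 0.03532283499612029 60.15829145908356
```

>>> jog_arm:
  rows:
    - [[0,0,0],[0,0,-10],-1]
    - [[0,0,0],[0,0,-25],-1]
    - [[0,0,0],[0,0,-35],-1]
    - [[0,0,0],[0,0,-35],-1]
    - [[0,0,0],[0,0,-20],-1]

```text
t: 5.1
position: [0.454, -0.2631, 0.1693]
orientation: [0.001, 0.624, 0.782, -0.0]
force: [0.7, 0.2, -2.3]
opening: 0.0355
finger_force: 60.3
```

```bash
python3 -c "
from h import *
b=vision.capture('side');cv2.imwrite('pics/c3.png',cv2.resize(b[190:310,320:440],(480,480),interpolation=2))
plan([.5036,.1057,.167],1.534,10)"
```

```text
at [ 0.455  -0.2637  0.1719] yaw 1.7947 t 5.15 F [ 2.31 -0.64  1.35]
0.026 [34.9, 12.9, 0.5]
0.026 [35.3, 12.0, 0.5]
0.026 [35.6, 11.1, 0.5]
0.026 [35.8, 10.2, 0.5]
0.026 [36.1, 9.2, 0.5]
0.026 [36.3, 8.3, 0.5]
0.026 [36.5, 7.3, 0.5]
0.026 [36.7, 6.4, 0.5]
0.026 [36.9, 5.4, 0.5]
0.026 [37.0, 4.5, 0.5]
```

View pics/c3.png

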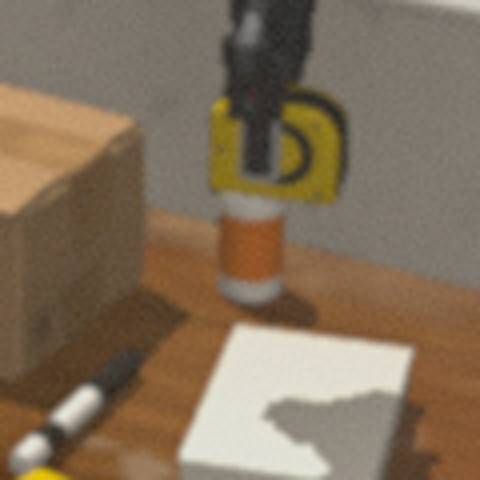

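The tape is held level by its sides, with the finger slightly ahead of its middle, and the box hasn't moved. Carrying it over to the cap.

>>> jog_arm:
  rows:
    - [[0,0,0.026],[35,13,0],-1]
    - [[0,0,0.026],[35.5,12,0],-1]
    - [[0,0,0.026],[36,11,0],-1]
    - [[0,0,0.026],[36.5,10,0],-1]
    - [[0,0,0.026],[36.5,9,0],-1]

```text
t: 5.65
position: [0.4765, -0.075, 0.1654]
orientation: [-0.001, 0.674, 0.739, -0.001]
force: [0.9, -0.5, -2.4]
opening: 0.0356
finger_force: 60.4
```

>>> jog_arm:
  rows:
    - [[0,0,0.026],[37,8.5,0],-1]
    - [[0,0,0.026],[37,7.5,0],-1]
    - [[0,0,0.026],[37,6.5,0],-1]
    - [[0,0,0.026],[37,5.5,0],-1]
    - [[0,0,0.026],[37,4.5,0],-1]

```text
t: 6.15
position: [0.5013, 0.1112, 0.1654]
orientation: [-0.0, 0.72, 0.694, -0.001]
force: [0.9, 0.2, -2.3]
opening: 0.0354
finger_force: 60.4
```

>>> jog_arm:
  rows:
    - [[0,0,0],[0,0,0],-1]
    - [[0,0,0],[0,0,0],-1]
    - [[0,0,0],[0,0,0],-1]
    - [[0,0,0],[0,0,0],-1]
    - [[0,0,0],[0,0,0],-1]

```text
t: 6.65
position: [0.502, 0.109, 0.1663]
orientation: [0.0, 0.72, 0.694, -0.0]
force: [0.2, -0.3, -2.1]
opening: 0.0351
finger_force: 60.4
```

```bash
python3 -c "
from h import *
b=vision.capture('side');c=vision.capture('top')
o=np.hstack([cv2.resize(b[150:270,220:340],(400,400),interpolation=2),cv2.resize(c[130:250,200:320],(400,400),interpolation=2)]);cv2.imwrite('pics/c4.png',o)
s=arm.observe();print(s['force'],s['finger_force'])
plan([.5038,.1107,.138],1.534,5)"
```

```text
[ 0.35416441  0.55772042 -2.87045723] 60.4046756029129
at [0.5021 0.1092 0.1664] yaw 1.5335 t 6.75 F [ 0.35  0.56 -2.87]
-0.0 [0.3, 0.3, 5.7]
-0.0 [0.3, 0.3, 5.7]
-0.0 [0.3, 0.3, 5.7]
-0.0 [0.3, 0.3, 5.7]
-0.0 [0.3, 0.3, 5.7]
```

View pics/c4.png

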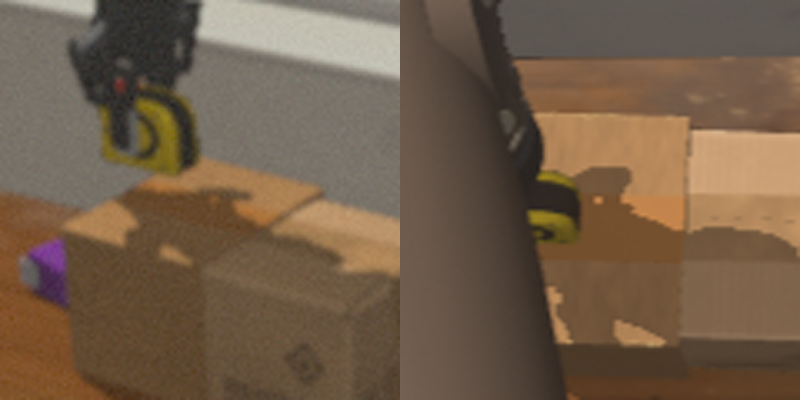

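```bash
python3 -c "
from h import *
for z in(.18,.20):print(atz('top',(200+180*.3,130+205*.3),z))"
```

```text
[0.50196852 0.06515003 0.18      ]
[0.49627225 0.06264383 0.2       ]
```

>>> jog_arm:
  rows:
    - [[0,0,0],[2,0.4,5],-1]
    - [[0,0,0],[2,0.4,5],-1]
    - [[0,0,0],[1,0.4,5],-1]
    - [[0,0,0],[0,0.3,5],-1]
    - [[0,0,0],[0,0,3],-1]

```text
t: 7.25
position: [0.5035, 0.1149, 0.1424]
orientation: [-0.0, 0.72, 0.694, -0.0]
force: [0.3, 0.5, -2.8]
opening: 0.0357
finger_force: 60.4
```

>>> jog_arm:
  rows:
    - [[0,0,0],[0,0,1],-1]
    - [[0,0,0],[0,0,1],-1]
    - [[0,0,0],[0,0,1],-1]
    - [[0,0,0],[0,0,1],-1]
    - [[0,0,0],[0,0,0],-1]

```text
t: 7.75
position: [0.5037, 0.1149, 0.1393]
orientation: [0.0, 0.72, 0.694, -0.0]
force: [0.0, -0.3, -2.9]
opening: 0.0353
finger_force: 60.4
```

>>> jog_arm:
  rows:
    - [[0,0,0],[0,0,1.2],-1]
    - [[0,0,0],[-1,0,0],-1]
    - [[0,0,0],[-2,0,0],-1]
    - [[0,0,0],[-2,0,0],-1]
    - [[0,0,0],[-2,0,0],-1]

```text
t: 8.25
position: [0.5035, 0.1077, 0.1381]
orientation: [0.0, 0.72, 0.694, 0.0]
force: [0.4, -0.2, -2.2]
opening: 0.0354
finger_force: 60.4
```

>>> jog_arm:
  rows:
    - [[0,0,0],[-1.5,0,0],-1]
    - [[0,0,0],[-1.5,0,0],-1]
    - [[0,0,0],[-1.5,0,0],-1]
    - [[0,0,0],[-1.5,0,0],-1]
    - [[0,0,0],[-1.5,0,0],-1]

```text
t: 8.75
position: [0.5032, 0.1003, 0.1381]
orientation: [-0.0, 0.72, 0.694, -0.0]
force: [-0.1, -0.3, -2.6]
opening: 0.0352
finger_force: 60.4
```

>>> jog_arm:
  rows:
    - [[0,0,0],[-1.5,0,0],-1]
    - [[0,0,0],[-1.5,0,0],-1]
    - [[0,0,0],[-1.5,0,0],-1]
    - [[0,0,0],[-1,0,0],-1]
    - [[0,0,0],[-1,0,0],-1]

```text
t: 9.25
position: [0.503, 0.0941, 0.1381]
orientation: [-0.0, 0.72, 0.694, 0.0]
force: [0.1, 4.3, -4.3]
opening: 0.0354
finger_force: 60.4
```

>>> jog_arm:
  rows:
    - [[0,0,0],[-6,0,0],-1]
    - [[0,0,0],[-10,0,0],-1]
    - [[0,0,0],[-14,0,0],-1]
    - [[0,0,0],[-15,0,0],-1]
    - [[0,0,0],[-15,0,0],-1]

```text
t: 9.75
position: [0.5008, 0.0337, 0.138]
orientation: [-0.0, 0.72, 0.694, 0.0]
force: [1.7, 4.3, -5.3]
opening: 0.0355
finger_force: 60.2
```

>>> jog_arm:
  rows:
    - [[0,0,0],[-15,0,0],-1]
    - [[0,0,0],[-15,0,0],-1]
    - [[0,0,0],[-15,0,0],-1]
    - [[0,0,0],[-10,0,0],-1]
    - [[0,0,0],[-5,0,0],-1]

```text
t: 10.25
position: [0.4985, -0.0265, 0.138]
orientation: [-0.0, 0.72, 0.694, 0.0]
force: [1.7, 5.5, -4.8]
opening: 0.0355
finger_force: 60.2
```

```bash
python3 -c "
from h import *
b=vision.capture('side');c=vision.capture('top')
o=np.hstack([cv2.resize(b[150:270,220:340],(400,400),interpolation=2),cv2.resize(c[130:250,220:340],(400,400),interpolation=2)]);cv2.imwrite('pics/c5.png',o)
s=arm.observe();print(s['force'],s['finger_force'])
e=np.array([.5045,.1297]);u=np.array([np.cos(1.534),np.sin(1.534)]);t=e-(.270+.032)*u;print(t)
plan([t[0],t[1],.1381],1.534,10)"
```

```text
[ 0.97728562  5.04461473 -4.17003989] 60.24852901697159
[ 0.49339002 -0.17209557]
at [ 0.4985 -0.0263  0.138 ] yaw 1.534 t 10.35 F [ 0.98  5.04 -4.17]
-0.0 [-14.6, 0.0, -0.0]
-0.0 [-14.6, 0.0, -0.0]
-0.0 [-14.6, 0.0, -0.0]
-0.0 [-14.6, 0.0, -0.0]
-0.0 [-14.6, 0.0, -0.0]
-0.0 [-14.6, 0.0, -0.0]
-0.0 [-14.6, 0.0, -0.0]
-0.0 [-14.6, 0.0, -0.0]
-0.0 [-14.6, 0.0, -0.0]
-0.0 [-14.6, 0.0, -0.0]
```

View pics/c5.png

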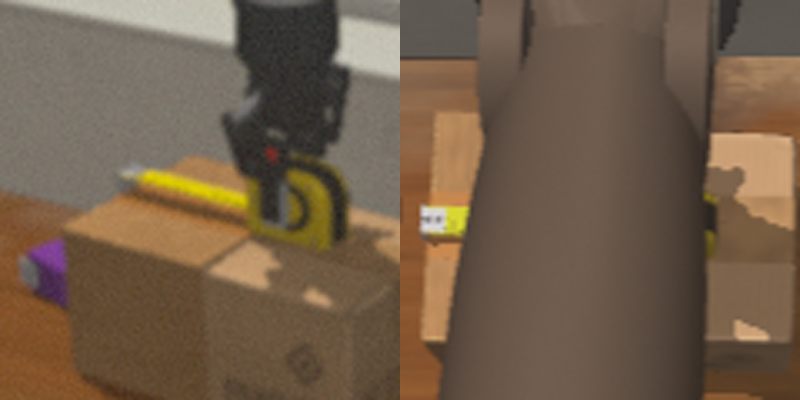

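The hook sits on the cap end (left crop (130,178), right crop (432,220)) and the blade is drawn straight along the top. Continuing past the end.

>>> jog_arm:
  rows:
    - [[0,0,0],[-9,0,0],-1]
    - [[0,0,0],[-14,0,0],-1]
    - [[0,0,0],[-16,0,0],-1]
    - [[0,0,0],[-16,0,0],-1]
    - [[0,0,0],[-16,0,0],-1]

```text
t: 10.85
position: [0.4961, -0.0967, 0.138]
orientation: [-0.0, 0.719, 0.694, 0.0]
force: [2.0, 5.9, -4.2]
opening: 0.0352
finger_force: 60.3
```

>>> jog_arm:
  rows:
    - [[0,0,0],[-16,0,0],-1]
    - [[0,0,0],[-16,0,0],-1]
    - [[0,0,0],[-16,0,0],-1]
    - [[0,0,0],[-16,0,0],-1]
    - [[0,0,0],[-11,0,0],-1]

```text
t: 11.35
position: [0.4931, -0.1718, 0.1379]
orientation: [-0.001, 0.72, 0.694, 0.0]
force: [1.4, 6.6, -4.2]
opening: 0.0356
finger_force: 60.3
```

```bash
python3 -c "
from h import *
b=vision.capture('side');c=vision.capture('top')
o=np.hstack([cv2.resize(b[170:290,260:380],(400,400),interpolation=2),cv2.resize(c[130:250,250:370],(400,400),interpolation=2)]);cv2.imwrite('pics/c6.png',o)
s=arm.observe();print(s['position'],s['force'],s['finger_force'])"
```

```text
[ 0.49306111 -0.17208197  0.13783646] [ 0.61435763  6.98049929 -4.50163919] 60.38905709981918
```

View pics/c6.png

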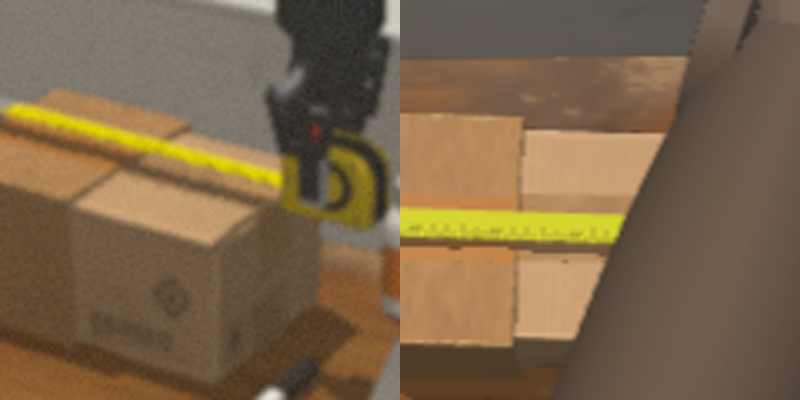

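>>> jog_arm:
  rows:
    - [[0,0,0],[0,0,2],-1]
    - [[0,0,0],[0,0,2],-1]
    - [[0,0,0],[0,0,2],-1]
    - [[0,0,0],[0,0,2],-1]
    - [[0,0,0],[0,0,2],-1]

```text
t: 11.95
position: [0.4934, -0.1703, 0.1283]
orientation: [-0.001, 0.719, 0.695, 0.001]
force: [0.3, 5.6, -1.8]
opening: 0.0351
finger_force: 60.7
```

```bash
python3 -c "
from h import *
t=cv2.imread('pics/top0.png')[150:190,345:380]
# bottle: base triangulation from both bboxes
for z in(0.,.06,.128): print(z,atz('top',(361.5,176),z),atz('top',(363,160),z),atz('side',(382,255),z))
for X in([.57,-.18,0],[.57,-.18,.128]): print(proj('top',X),proj('side',X))
s=arm.observe();print(s['position'],s['force'])"
```

```text
0.0 [ 0.59309968 -0.18641029  0.        ] [ 0.63605473 -0.1911359   0.        ] [ 0.62911091 -0.17279679  0.        ]
0.06 [ 0.57422002 -0.18161486  0.06      ] [ 0.61524542 -0.18612818  0.06      ] [ 0.52905114 -0.2194956   0.06      ]
0.128 [ 0.55282309 -0.17618004  0.128     ] [ 0.59166154 -0.18045277  0.128     ] [ 0.41565007 -0.27242092  0.128     ]
[[359.16800035 184.69510145]] [[374.36892129 265.32638578]]
[[362.99784893 168.89517404]] [[375.63932375 219.90917679]]
[ 0.49341588 -0.1702543   0.12830651] [ 0.2892261   5.63438995 -1.84986582]
```

>>> jog_arm:
  rows:
    - [[0,0,0],[0,0,1.5],-1]
    - [[0,0,0],[0,0,1.5],-1]
    - [[0,0,0],[0,0,1],-1]
    - [[0,0,0],[0,0,0],-1]
    - [[0,0,0],[0,0,0],-1]

```text
t: 12.45
position: [0.4934, -0.1702, 0.1244]
orientation: [-0.001, 0.719, 0.695, 0.001]
force: [-0.8, 5.5, -0.7]
opening: 0.0355
finger_force: 60.8
```

>>> jog_arm:
  rows:
    - [[0,0,0],[2,0,0.5],-1]
    - [[0,0,0],[2.5,0,0],-1]
    - [[0,0,0],[2.5,0,0],-1]
    - [[0,0,0],[2,0,0],-1]
    - [[0,0,0],[1,0,0],-1]

```text
t: 12.95
position: [0.4939, -0.1602, 0.1239]
orientation: [-0.001, 0.719, 0.695, 0.001]
force: [1.0, 5.6, -1.3]
opening: 0.0355
finger_force: 60.7
```

>>> jog_arm:
  rows:
    - [[0,0,0],[1,0,0],-1]
    - [[0,0,0],[1,0,0],-1]
    - [[0,0,0],[1,0,0],-1]
    - [[0,0,0],[0,0,0],-1]
    - [[0,0,0],[0,0,0],-1]

```text
t: 13.45
position: [0.494, -0.1573, 0.124]
orientation: [-0.001, 0.719, 0.695, 0.001]
force: [1.0, 5.6, -1.3]
opening: 0.0355
finger_force: 60.7
```

>>> jog_arm:
  rows:
    - [[0,0,0],[0.8,0,0],-1]
    - [[0,0,0],[0.8,0,0],-1]
    - [[0,0,0],[0.8,0,0],-1]
    - [[0,0,0],[0,0,0],-1]
    - [[0,0,0],[0,0,0],-1]

```text
t: 13.95
position: [0.494, -0.1554, 0.1239]
orientation: [-0.0, 0.719, 0.695, 0.001]
force: [0.5, 6.2, -0.4]
opening: 0.0355
finger_force: 60.7
```

>>> jog_arm:
  rows:
    - [[0,0,0],[0.6,0,0],-1]
    - [[0,0,0],[0.6,0,0],-1]
    - [[0,0,0],[0.6,0,0],-1]
    - [[0,0,0],[0,0,0],-1]
    - [[0,0,0],[0,0,0],-1]

```text
t: 14.45
position: [0.494, -0.1552, 0.1239]
orientation: [0.0, 0.72, 0.694, -0.0]
force: [-1.5, 0.0, 2.8]
opening: 0.0354
finger_force: 61.1
```

>>> jog_arm:
  rows:
    - [[0,0,0],[0,0,0],-1]
    - [[0,0,0],[0,0,0],-1]
    - [[0,0,0],[0,0,0],-0.12]
    - [[0,0,0],[0,0,0],-0.1]
    - [[0,0,0],[0,0,0],-0.05]
  squeeze: 20

```text
t: 14.95
position: [0.4941, -0.1548, 0.1234]
orientation: [0.0, 0.72, 0.694, -0.0]
force: [-0.2, 1.0, -0.6]
opening: 0.0407
finger_force: 0.0
```

>>> jog_arm:
  rows:
    - [[0,0,0],[0,0,0],0]
    - [[0,0,0],[0,0,0],0.2]
    - [[0,0,0],[0,0,0],0.4]
    - [[0,0,0],[0,0,0],0.6]
    - [[0,0,0],[0,0,0],0.6]

```text
t: 15.45
position: [0.494, -0.1547, 0.1236]
orientation: [0.0, 0.72, 0.694, -0.0]
force: [0.0, -0.4, 0.4]
opening: 0.0686
finger_force: 0.0
```

>>> jog_arm:
  rows:
    - [[0,0,0],[0,0,-15],0.6]
    - [[0,0,0],[0,0,-30],0.6]
    - [[0,0,0],[0,0,-35],0.6]
    - [[0,0,0],[0,0,-20],0.4]
    - [[0,0,0],[0,0,0],0]

```text
t: 15.95
position: [0.4955, -0.1551, 0.2269]
orientation: [0.002, 0.72, 0.694, 0.001]
force: [0.0, 0.6, -0.5]
opening: 0.0467
finger_force: 0.0
```

```bash
python3 -c "
from h import *
b=vision.capture('side');c=vision.capture('top')
o=np.hstack([cv2.resize(b[190:290,280:380],(400,400),interpolation=2),cv2.resize(c[150:250,290:390],(400,400),interpolation=2)]);cv2.imwrite('pics/c7.png',o)
s=arm.observe();print(s['position'],s['force'],s['opening'],yaw())
print([(d['p'],d['bbox']) for n in('side','top') for d in nets.recognise(n,'lock_top')[:3]])"
```

```text
[ 0.49418159 -0.154759    0.22347231] [-0.68150172 -0.23029791 -0.31068313] 0.04288289482580107 1.5347878910445358
[(0.61, [372.8, 326.2, 386.0, 328.7])]
```

View pics/c7.png

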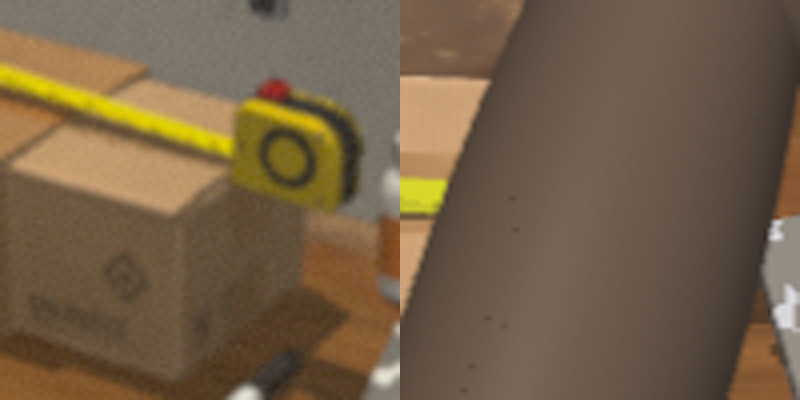

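The tape hangs at the end by itself, red button at left crop (273,90). I'll check the button position from that, shut the fingers and go above it.

```bash
python3 -c "
from h import *
print(atz('side',(348.2,212.5),.172))
plan([.4947,-.1405,.195],1.534,5)"
```

```text
[ 0.49095008 -0.14651474  0.172     ]
at [ 0.4935 -0.1545  0.2223] yaw 1.5348 t 16.15 F [-1.19  0.59 -0.26]
0.0 [2.8, 0.1, 5.5]
0.0 [2.8, 0.1, 5.5]
0.0 [2.8, 0.1, 5.5]
0.0 [2.8, 0.1, 5.5]
0.0 [2.8, 0.1, 5.5]
```

>>> jog_arm:
  rows:
    - [[0,0,0],[2.5,0,5],-1]
    - [[0,0,0],[2.5,0,5],-1]
    - [[0,0,0],[2.5,0,5],-1]
    - [[0,0,0],[2.5,0,5],-1]
    - [[0,0,0],[2.5,0,5],-1]

```text
t: 16.65
position: [0.4943, -0.1419, 0.1979]
orientation: [-0.0, 0.72, 0.694, -0.0]
force: [0.9, 1.2, -0.3]
opening: -0.0001
finger_force: 0.0
```

>>> jog_arm:
  rows:
    - [[0,0,0],[0,0,3],-1]
    - [[0,0,0],[0,0,3],-1]
    - [[0,0,0],[0,0,3],-1]
    - [[0,0,0],[0,0,3],-1]
    - [[0,0,0],[0,0,2],-1]

```text
t: 17.15
position: [0.4945, -0.1423, 0.1844]
orientation: [-0.0, 0.72, 0.694, 0.0]
force: [0.8, 0.2, 0.4]
opening: 0.0001
finger_force: 0.0
```

>>> jog_arm:
  rows:
    - [[0,0,0],[0,0,2],-1]
    - [[0,0,0],[0,0,2],-1]
    - [[0,0,0],[0,0,2],-1]
    - [[0,0,0],[0,0,1],-1]
    - [[0,0,0],[0,0,1],-1]

```text
t: 17.65
position: [0.4945, -0.1422, 0.1765]
orientation: [0.0, 0.72, 0.694, 0.0]
force: [-0.3, -0.2, -0.5]
opening: -0.0001
finger_force: 0.0
```

>>> jog_arm:
  rows:
    - [[0,0,0],[0,0,1],-1]
    - [[0,0,0],[0,0,1],-1]
    - [[0,0,0],[0,0,0.5],-1]
    - [[0,0,0],[0,0,0],-1]
    - [[0,0,0],[0,0,0],-1]

```text
t: 18.15
position: [0.4946, -0.1425, 0.1744]
orientation: [0.0, 0.72, 0.694, -0.0]
force: [-0.6, -2.4, 2.4]
opening: -0.0002
finger_force: 1.3
```

>>> jog_arm:
  rows:
    - [[0,0,0],[0,0,0.7],-1]
    - [[0,0,0],[0,0,0.7],-1]
    - [[0,0,0],[0,0,0.6],-1]
    - [[0,0,0],[0,0,0],-1]
    - [[0,0,0],[0,0,0],-1]

```text
t: 18.65
position: [0.4945, -0.1422, 0.172]
orientation: [-0.0, 0.72, 0.694, 0.0]
force: [-0.4, -1.9, 3.4]
opening: -0.0
finger_force: 1.4
```

>>> jog_arm:
  rows:
    - [[0,0,0],[0,0,0.7],-1]
    - [[0,0,0],[0,0,0.7],-1]
    - [[0,0,0],[0,0,0.6],-1]
    - [[0,0,0],[0,0,0],-1]
    - [[0,0,0],[0,0,0],-1]

```text
t: 19.15
position: [0.4946, -0.1425, 0.1703]
orientation: [0.0, 0.72, 0.694, -0.0]
force: [0.3, -4.3, 5.2]
opening: 0.0002
finger_force: 2.5
```

>>> jog_arm:
  rows:
    - [[0,0,0],[-0.4,0,0.7],-1]
    - [[0,0,0],[-0.4,0,0.7],-1]
    - [[0,0,0],[0,0,0.6],-1]
    - [[0,0,0],[0,0,0],-1]
    - [[0,0,0],[0,0,0],-1]

```text
t: 19.65
position: [0.4945, -0.143, 0.1681]
orientation: [0.0, 0.72, 0.694, -0.0]
force: [-1.1, -2.6, 4.0]
opening: -0.0001
finger_force: 2.2
```

>>> jog_arm:
  rows:
    - [[0,0,0],[0,0,0.7],-1]
    - [[0,0,0],[0,0,0.7],-1]
    - [[0,0,0],[0,0,0.6],-1]
    - [[0,0,0],[0,0,0],-1]
    - [[0,0,0],[0,0,0],-1]

```text
t: 20.15
position: [0.4946, -0.1433, 0.1663]
orientation: [0.0, 0.72, 0.694, -0.0]
force: [1.2, -3.6, 4.9]
opening: -0.0002
finger_force: 2.7
```

```bash
python3 -c "
from h import *
b=vision.capture('side')
o=cv2.resize(b[190:270,300:380],(560,560),interpolation=2);cv2.imwrite('pics/c8.png',o)
s=arm.observe();print(s['position'],s['force'])"
```

```text
[ 0.49456045 -0.14335408  0.16626347] [ 0.45362056 -5.23961065  4.78173422]
```

View pics/c8.png

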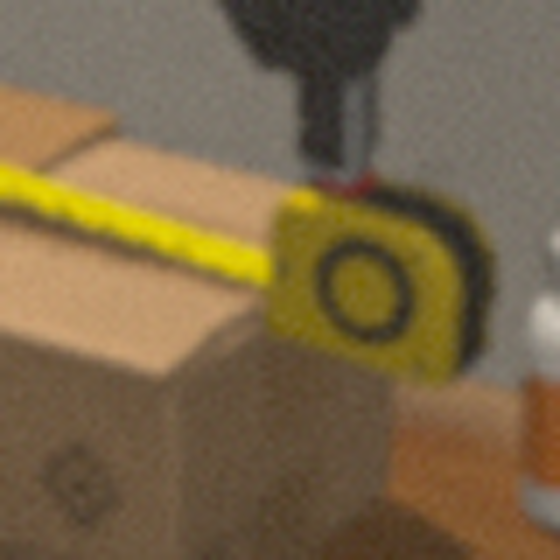

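The fingers bear on the red button at (345,185), and the case is still flush and level. I'll press on until it bears firmly.

>>> jog_arm:
  rows:
    - [[0,0,0],[-0.3,0,0.7],-1]
    - [[0,0,0],[0,0,0.7],-1]
    - [[0,0,0],[0,0,0.6],-1]
    - [[0,0,0],[0,0,0],-1]
    - [[0,0,0],[0,0,0],-1]

```text
t: 20.7
position: [0.4947, -0.1436, 0.1649]
orientation: [0.001, 0.72, 0.694, 0.0]
force: [-1.0, -5.2, 9.3]
opening: -0.0001
finger_force: 4.4
```

>>> jog_arm:
  rows:
    - [[0,0,0],[0,0,0.5],-1]
    - [[0,0,0],[0,0,0.5],-1]
    - [[0,0,0],[0,0,0.5],-1]
    - [[0,0,0],[0,0,0],-1]
    - [[0,0,0],[0,0,0],-1]

```text
t: 21.2
position: [0.4952, -0.1437, 0.1646]
orientation: [0.002, 0.72, 0.694, 0.001]
force: [-2.2, -3.6, 15.8]
opening: -0.0004
finger_force: 7.6
```

It's rigid at about 15 N, so the lock is fully down. Backing off vertically.

>>> jog_arm:
  rows:
    - [[0,0,0],[0,0,-1],-1]
    - [[0,0,0],[0,0,-2],-1]
    - [[0,0,0],[0,0,-5],-1]
    - [[0,0,0],[0,0,-15],-1]
    - [[0,0,0],[0,0,-30],-1]

```text
t: 21.7
position: [0.4928, -0.1423, 0.2134]
orientation: [-0.003, 0.72, 0.694, -0.001]
force: [0.6, -0.2, 1.3]
opening: 0.0001
finger_force: 0.0
```

>>> jog_arm:
  rows:
    - [[0,0,0],[-10,0,-20],-1]
    - [[0,0,0],[0,0,0],-1]
    - [[0,0,0],[0,0,0],-1]
    - [[0,0,0],[0,0,0],-1]
    - [[0,0,0],[0,0,0],-1]

```text
t: 22.2
position: [0.4935, -0.1528, 0.2342]
orientation: [-0.001, 0.72, 0.694, -0.0]
force: [0.3, -0.3, -0.5]
opening: 0.0001
finger_force: 0.0
```

```bash
python3 -c "
from h import *
b=vision.capture('side'); c=cv2.imread('pics/c8.png'); 
print([(d['p'],d['bbox']) for q in('tape','lock_top') for d in nets.recognise('side',q)[:4]])
g=cv2.imread('pics/side0.png')
# parcel motion check on side picture (cap side face patch)
T=g[240:272,245:285]; r=cv2.matchTemplate(b[225:285,230:300],T,cv2.TM_CCOEFF_NORMED); print(cv2.minMaxLoc(r),'expected',(15,15))
m=cv2.inRange(b[190:270,300:380],(0,0,110),(70,70,255)); print('red',np.argwhere(m).mean(0)+[190,300] if m.any() else None, m.sum()/255)
print(arm.observe()['force'])"
```

```text
[(0.89, [306.1, 308.2, 365.8, 354.0]), (0.87, [256.7, 200.0, 370.6, 242.7]), (0.66, [226.2, 221.9, 243.5, 240.4]), (0.4, [256.7, 200.3, 274.9, 207.8]), (0.51, [237.9, 196.0, 357.4, 285.2]), (0.45, [305.8, 330.6, 316.5, 343.2])]
(-0.1483064740896225, 0.7880046963691711, (0, 28), (15, 15)) expected (15, 15)
red [232.5        361.73333333] 30.0
[ 0.61351943 -0.89961687 -0.23248673]
```

```bash
python3 -c "
from h import *
print(arm.hand_in())"
```

```text
the job is handed in; nothing more can be done
None
```

I handed the job in at about 22 s: the tape is hooked on the cap, its case hangs at the carton's far end, and the lock button was pressed until it went rigid at about 15 N. My last checks showed the parcel had not moved. The judge's verdict was not shown to me, and the parcel length came out at about 0.25 m, from where the case touched the end.

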